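# Load the crank-fed drying cabinet

### The arm

A 6-joint arm with a two-finger parallel gripper is mounted at the origin on the work surface. World frame = base frame: x ahead of the robot, y to its left, z up, the work surface at z = 0. Lengths are in m, angles in rad, forces in N, time in s.
With the tool pointing down it reaches from about 0.375 to 0.9 m from the base axis. Payload 3.1 kg.
Tool frame: the origin (TCP) lies at the very end of the fingers, on their centre line; the grasp point (between the pads) lies 19 mm behind it (manip.hold_point_z is the distance from the TCP to the grasp point, in m); y points along the fingers, z is the direction in which the jaws open and shut, and the axes are right-handed (so a half turn about y gives the same grasp; the last joint's range is limited). The gripper opens to 85 mm and grips with 20 to 120 N. Pads are 22 mm wide; open, the fingers measure 114 mm over their backs; the gripper's body (76 mm by 85 mm) begins 54 mm behind the grasp point. The pads swing forward as they close: fully open they stand 13 mm farther back than shut.
Start: joints at [0.943, 0.527, 1.433, -0, 1.181, -0.178], TCP at [0.272, 0.563, 0.231] pointing down, gripper open.
Joint ranges: [-3.08, 3.08], [-0.75, 2.2], [0.22, 2.44], [-1.43, 4.57], [0, 2.65], [-2.85, 2.85]. Speed limits (rad/s): [2.79, 2.79, 3.14, 3.14, 3.14, 3.14].

### API

Orientations are given as a unit quaternion [x, y, z, w].
In Python, from station import manip, eyes, workorder gives the robot as it stands. The module is installed in compiled form; this text tells all that it offers.
- The arm moves only by the shell command python3 -m jog 'ROWS' [OPENING] [FORCE]. ROWS is JSON, a list of rows, each a list of 2 entries, a list of its own where there are three numbers: the shift along the tool's x, y, z in cm, then the turn about the tool's y in rad. A call has 1 to 20 rows; each row is the pose to reach, as a shift and turn from the pose commanded when the call began, along the tool's axes at that moment; what a row does not reach only later rows make up. A row lasts 1/12 s, in which the tool goes at most 41.7 mm and 7.16 degrees, less where a joint would pass 70% of its speed; a pose out of reach is approached as far as the arm can. A call with a gripper value outside its range is refused whole. OPENING is the finger opening in cm, from 0 to 8.54, set as the call begins (- or left out, the last holds). The fingers move at their own pace and stop on an object; FORCE is the grip in N (left out, the last holds). Time passes only in rows, so rows that repeat a pose let the fingers close. It gives the time, the measured TCP pose, the force and the opening at its end, in the units of the state.
- manip.sense(): the state, without advancing time (a new reading comes with each control period).
- eyes.snapshot(name): name is "side" or "top"; returns a dict with "frame" (384x512x3 uint8, red, green, blue), "vfov" (degrees; the focal length in pixels is half the picture's height over the tangent of half this angle, whatever the lens; pixels are square), "cx", "cy" (the principal point, pixels), "rvec" (rotation vector, rad) and "tvec" (3), from world to camera coordinates, as OpenCV has them. Camera axes: x right, y down, z forward; pixel columns grow to the right and rows downward; lengths in m; the calibration is good to about 2 mm. A picture is of the moment at which its call begins. There is no depth.
- workorder.sign_off(): hands the job in, once; it reports no verdict.
The state is a dict: "t": time; "q": joint angles; "qd": joint speeds; "tau": joint torques, N m; "tcp_pos": TCP position; "tool_rot": TCP orientation; "force": force on the tool from outside, world axes, zero at the start; "ft_torque": the same for the moment, N m; "finger_gap": opening from 0.0 (shut) to 1.0 (fully open).
Only numpy, scipy, OpenCV 4.12 (cv2) and the standard library are available. Lean on these libraries where they do the work, as an engineer would, in place of code of your own. Each camera call takes 0.05 s, during which the arm holds its last target. There are 200 camera calls.

### The job

Put all the raw clay cups into the drying cabinet: raise its sash, swing the folding crank handle fully out before you turn the crank, wind the tray all the way out, stand every cup from the ware board upright on the tray, and wind the tray fully home again with the handle still swung out and the sash up. Then fold the handle flat and close the sash completely. The sash must stay raised whenever the tray is not home, and the jar, mug and brush are to be left alone.

Things in the scene. Friction and masses are not known exactly. Their poses are not given: they have to be found in the camera images.
- cabinet: bench drying cabinet, fixed, clear panels in an aluminium frame, 270 x 210 mm, roof 140 high. Origin on the table under the middle of its front. Its +y points back into it, -y out of the front along two rails; x runs across the front. A grey gearbox (150 x 75, 60 high) with a crank on top stands at the rails' end, at y -262 mm. Two sash guides, 250 high, stand at x +-127 mm
- sash (a joint): vertical sliding sash that closes the front: 0 = fully down, 0.10 m = fully raised. Its lower edge is at height 35 mm plus the joint value. It starts down or slightly ajar. It stays where it is left (friction 7 N, moving part 350 g)
- sash_bar (a point): middle of the wooden grip bar above the sash's top edge: bar 114 mm long along the cabinet's x, 14 x 14 mm in section, on two thin posts at +-50 mm, with 33 mm free below it; 175 mm above the table when the sash is down, 9 mm in front of the cabinet's origin; moves up with the sash
- tray (a joint): travel of the tray towards the cabinet's -y: 0 = fully home in the cabinet, 0.22 m = fully out. It is driven only by the crank, 0.028 m per rad
- tray_mid (a point): centre of the tray's upper face, 40 mm above the table, axes as the cabinet's; y +97 mm in the cabinet frame when home, -123 mm when fully out. The tray is a flat steel plate 200 mm (x) by 170 mm (y) with a rim 8 mm high and 3 mm thick round its edge
- crank (a joint): angle of the crank about its upright shaft, anticlockwise seen from above: 0 (tray home, stop) to 7.857 rad (tray fully out, stop); at angle a the crank arm points from the shaft along the cabinet's -y axis turned anticlockwise by a. Takes about 0.35 N m and stays where it is left
- crank_axis (a point): fixed point on the crank's shaft axis, at the middle of the arm's thickness, 95 mm above the table. The arm is a steel bar 16 mm wide and 14 mm thick, reaching from 20 mm behind the shaft to 75 mm beyond it
- handle (a joint): fold angle of the crank handle: 0 = folded flat over the arm, pointing from the arm's outer end back over the shaft; 1.571 (stop) = swung out, standing straight up. It starts folded or slightly lifted. Its hinge pin is horizontal, across the arm, 65 mm from the shaft and 18 mm above crank_axis's height. Stiff: 0.12 N m, stays at any angle
- handle_grip (a point): grip point of the folding handle, on its centre line 50 mm from its hinge pin. The handle has a dark wooden sleeve 18 mm in diameter, 17 to 75 mm from the hinge pin, which turns freely about its own length, so the wrist need not turn while cranking
- board: thin plywood ware board 260 x 260 mm, 5 mm thick, fixed on the table; origin at the centre of its underside. The cups start on it
- cup0: raw clay cup without handle, open top, 50 mm high, rim 54 mm outside diameter, narrowing slightly to the foot, wall 4 mm, about 120 g. Origin at the centre of its foot, z up through the mouth. Two to four such cups are present
- cup1: raw clay cup without handle, open top, 50 mm high, rim 54 mm outside diameter, narrowing slightly to the foot, wall 4 mm, about 120 g. Origin at the centre of its foot, z up through the mouth. Two to four such cups are present
- cup2: raw clay cup without handle, open top, 50 mm high, rim 54 mm outside diameter, narrowing slightly to the foot, wall 4 mm, about 120 g. Origin at the centre of its foot, z up through the mouth. Two to four such cups are present
- cup3: raw clay cup without handle, open top, 50 mm high, rim 54 mm outside diameter, narrowing slightly to the foot, wall 4 mm, about 120 g. Origin at the centre of its foot, z up through the mouth. Two to four such cups are present
- jar: glass jar with white lid, 60 mm diameter, 90 high, standing on the table; not part of the job; origin under its centre
- mug: white mug with a handle, 72 mm diameter, 85 high, standing on the table; not part of the job; origin under its centre
- brush: brush 200 mm long lying on the table; not part of the job
Not all that is in view belongs to the job. Leave any blue or purple look-alike of the cup3 alone.

How it is judged:
On the way, in this order (a step that is already met when the one before it is completed fails the run):
1. the tray is wound out (at least 0.20 m) with the crank handle swung out and the sash raised (value of joint tray above 0.2 m and value of joint handle above 1.2 rad and value of joint sash above 0.07 m), for 0.2 s.
2. every cup stands upright on the tray while it is out, released (value of joint tray above 0.2 m and x of cup0 in the frame of tray_mid between -0.09 and 0.09 m and y of cup0 in the frame of tray_mid between -0.075 and 0.075 m and z of cup0 in the frame of tray_mid between -0.005 and 0.012 m and angle between each of cup0, cup1, cup2, cup3's own z axis and vertical below 0.2 rad and x of cup1 in the frame of tray_mid between -0.09 and 0.09 m and y of cup1 in the frame of tray_mid between -0.075 and 0.075 m and z of cup1 in the frame of tray_mid between -0.005 and 0.012 m and x of cup2 in the frame of tray_mid between -0.09 and 0.09 m and y of cup2 in the frame of tray_mid between -0.075 and 0.075 m and z of cup2 in the frame of tray_mid between -0.005 and 0.012 m and x of cup3 in the frame of tray_mid between -0.09 and 0.09 m and y of cup3 in the frame of tray_mid between -0.075 and 0.075 m and z of cup3 in the frame of tray_mid between -0.005 and 0.012 m and linear speed of each of cup0, cup1, cup2, cup3 below 0.03 m/s and contact force between the fingers and cup0 below 0.3 N and contact force between the fingers and cup1 below 0.3 N and contact force between the fingers and cup2 below 0.3 N and contact force between the fingers and cup3 below 0.3 N), for 0.2 s.
3. the tray is wound home with the cups on it, the handle still swung out (value of joint tray below 0.008 m and value of joint handle above 1 rad and x of cup0 in the frame of tray_mid between -0.09 and 0.09 m and y of cup0 in the frame of tray_mid between -0.075 and 0.075 m and z of cup0 in the frame of tray_mid between -0.005 and 0.012 m and angle between each of cup0, cup1, cup2, cup3's own z axis and vertical below 0.2 rad and x of cup1 in the frame of tray_mid between -0.09 and 0.09 m and y of cup1 in the frame of tray_mid between -0.075 and 0.075 m and z of cup1 in the frame of tray_mid between -0.005 and 0.012 m and x of cup2 in the frame of tray_mid between -0.09 and 0.09 m and y of cup2 in the frame of tray_mid between -0.075 and 0.075 m and z of cup2 in the frame of tray_mid between -0.005 and 0.012 m and x of cup3 in the frame of tray_mid between -0.09 and 0.09 m and y of cup3 in the frame of tray_mid between -0.075 and 0.075 m and z of cup3 in the frame of tray_mid between -0.005 and 0.012 m), for 0.2 s.
At the end, for the whole second after the job is handed in: the tray is home (within 8 mm), the handle folded flat (within 0.15 rad), the sash down (within 6 mm), and every cup stands upright (within 0.2 rad) and at rest on the tray, its centre at least 10 mm inside the tray's edge (value of joint tray below 0.008 m and value of joint handle below 0.15 rad and value of joint sash below 0.006 m and x of cup0 in the frame of tray_mid between -0.09 and 0.09 m and y of cup0 in the frame of tray_mid between -0.075 and 0.075 m and z of cup0 in the frame of tray_mid between -0.005 and 0.012 m and angle between each of cup0, cup1, cup2, cup3's own z axis and vertical below 0.2 rad and x of cup1 in the frame of tray_mid between -0.09 and 0.09 m and y of cup1 in the frame of tray_mid between -0.075 and 0.075 m and z of cup1 in the frame of tray_mid between -0.005 and 0.012 m and x of cup2 in the frame of tray_mid between -0.09 and 0.09 m and y of cup2 in the frame of tray_mid between -0.075 and 0.075 m and z of cup2 in the frame of tray_mid between -0.005 and 0.012 m and x of cup3 in the frame of tray_mid between -0.09 and 0.09 m and y of cup3 in the frame of tray_mid between -0.075 and 0.075 m and z of cup3 in the frame of tray_mid between -0.005 and 0.012 m and linear speed of each of cup0, cup1, cup2, cup3 below 0.03 m/s); the robot touches nothing.
It fails at once if the crank is turned (faster than 0.5 rad/s, more than 0.5 rad from its home stop) while the handle is not swung out (under 0.8 rad) (value of joint crank above 0.5 rad and value of joint handle below 0.8 rad and (velocity of joint crank above 0.5 rad/s or velocity of joint crank below -0.5 rad/s)).
It fails at once if the tray is out more than 20 mm while the sash is raised less than 70 mm (value of joint tray above 0.02 m and value of joint sash below 0.07 m).
It fails at once if the jar, mug or brush is moved more than 50 mm (distance of any of jar, mug, brush from where it was at the start of the episode above 0.05 m).
Of cup0, cup1, cup2, cup3 only 2 to 4 are there at a start; the rules pass over those that are not, and their reading is None.
At some moment in a run one of cup0, cup1, cup2, cup3 may be knocked a few centimetres aside while the robot is not near it.
Once in a run the grip may slacken for a moment while it holds something.
It also fails if it takes over 210 s, if anything falls off the work surface, if the arm or the gripper's body presses on something with over 40 N, if the wrist force passes 120 N, or if a joint passes its speed limit or range.

## Working session

There is one attempt and no reset: what is moved stays moved. The work goes in short steps, Python scripts to look and compute and a shell command to move; the robot and the scene stay as the last step left them, time stands still between calls to the robot, and variables do not carry over. Pictures are saved under pics/ and viewed, about 12 in all and at most 16, crops included, and the job is handed in when it is done.

```bash
mkdir -p pics; cat > h.py <<'E'
import numpy as np, cv2
from scipy.spatial.transform import Rotation as R
from station import manip, eyes, workorder
def snap(n,f):
    s=eyes.snapshot(n); cv2.imwrite('pics/'+f,cv2.cvtColor(cv2.resize(s['frame'],None,fx=1.5,fy=1.5,interpolation=cv2.INTER_CUBIC),cv2.COLOR_RGB2BGR)); np.save('last_%s.npy'%n,s,allow_pickle=True); return s
def cam(s):
    f=s['frame'].shape[0]/2/np.tan(np.radians(s['vfov'])/2); K=np.array([[f,0,s['cx']],[0,f,s['cy']],[0,0,1.]])
    return K,cv2.Rodrigues(np.array(s['rvec'],float))[0],np.array(s['tvec'],float).reshape(3)
def ray(s,u,v,z):
    K,Rm,t=cam(s); d=Rm.T@np.linalg.solve(K,[u,v,1]); c=-Rm.T@t; return c+d*(z-c[2])/d[2]
def proj(s,P):
    K,Rm,t=cam(s); p=(Rm@np.atleast_2d(P).T).T+t; p=p@K.T; return p[:,:2]/p[:,2:]
def st():
    s=manip.sense(); return s
E
python3 - <<'E'
from h import *
for n in('side','top'):
    s=snap(n,n+'1.png'); K,Rm,t=cam(s); print(n,K[0,0],-Rm.T@t, s['vfov'])
s=st(); print(s['t'],s['tcp_pos'],s['tool_rot'],R.from_quat(s['tool_rot']).as_matrix().round(3),s['force'],s['finger_gap'],manip.hold_point_z)
E
```

```text
side 383.0662095510391 [-0.21923526 -0.92494768  0.85658515] 53.241782605588895
top 390.6565835058359 [ 0.42687452 -0.0635953   1.18897086] 52.34641174437935
0.1 [0.27134655 0.56231143 0.23043025] [ 0.6899367  -0.15797677  0.15743067 -0.68865541] [[ 0.901 -0.001  0.435]
 [-0.435 -0.002  0.901]
 [-0.    -1.    -0.002]] [ 0.77006946 -0.57772843 -0.26275051] 1.0008027741299619 0.0187
```

View pics/top1.png

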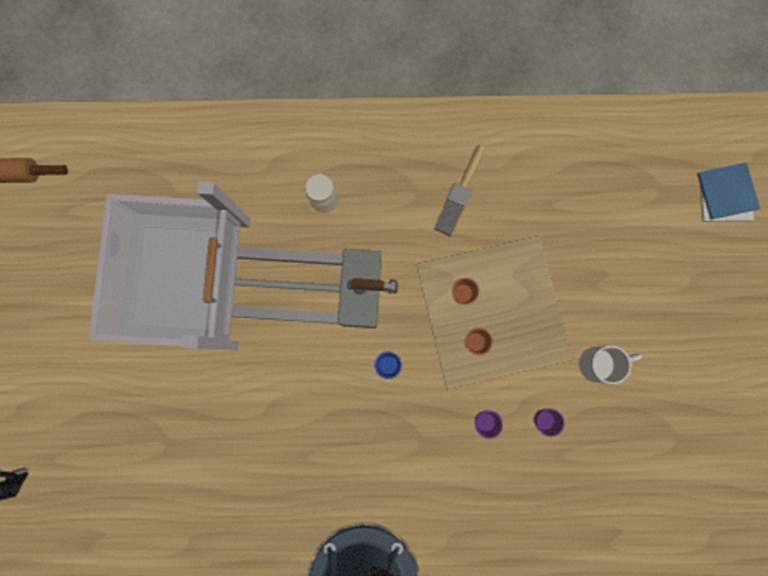

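View pics/side1.png

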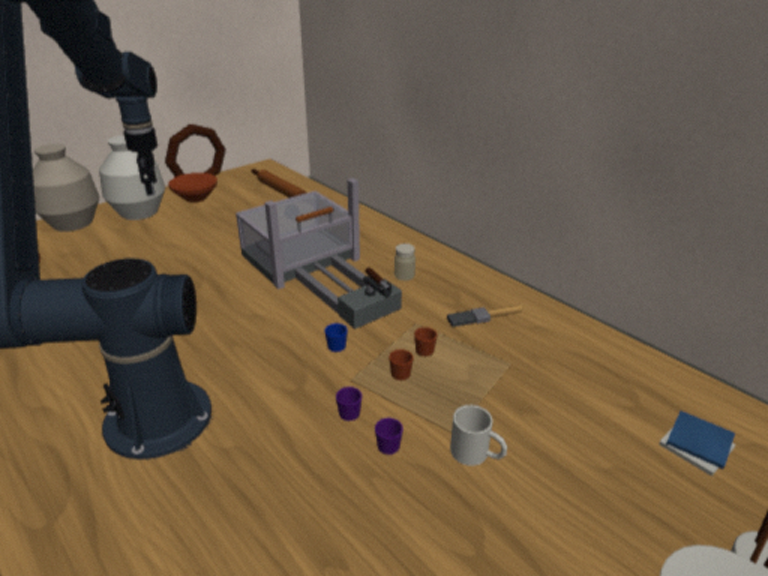

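```bash
python3 - <<'E'
from h import *
a=np.load('last_top.npy',allow_pickle=True).item()['frame'][115:240,55:275]
cv2.imwrite('pics/c1.png',cv2.cvtColor(cv2.resize(a,None,fx=3.6,fy=3.6,interpolation=cv2.INTER_CUBIC),cv2.COLOR_RGB2BGR))
b=np.load('last_side.npy',allow_pickle=True).item()['frame'][115:260,150:350]
cv2.imwrite('pics/c2.png',cv2.cvtColor(cv2.resize(b,None,fx=4,fy=4,interpolation=cv2.INTER_CUBIC),cv2.COLOR_RGB2BGR))
E
```

```text
(no output)
```

View pics/c1.png

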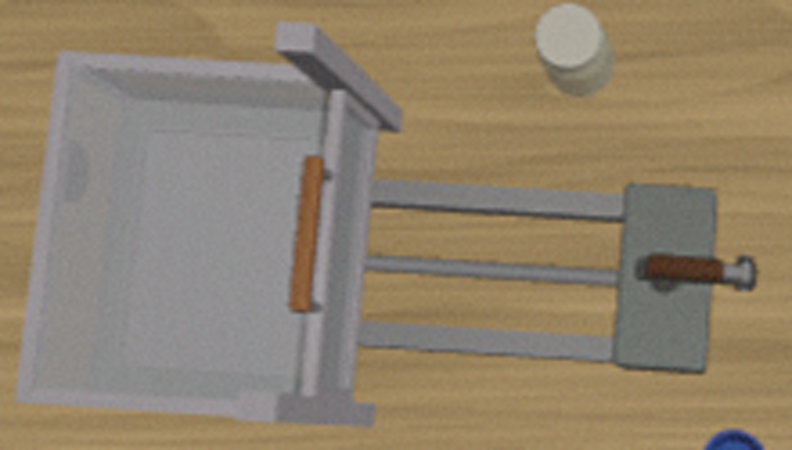

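View pics/c2.png

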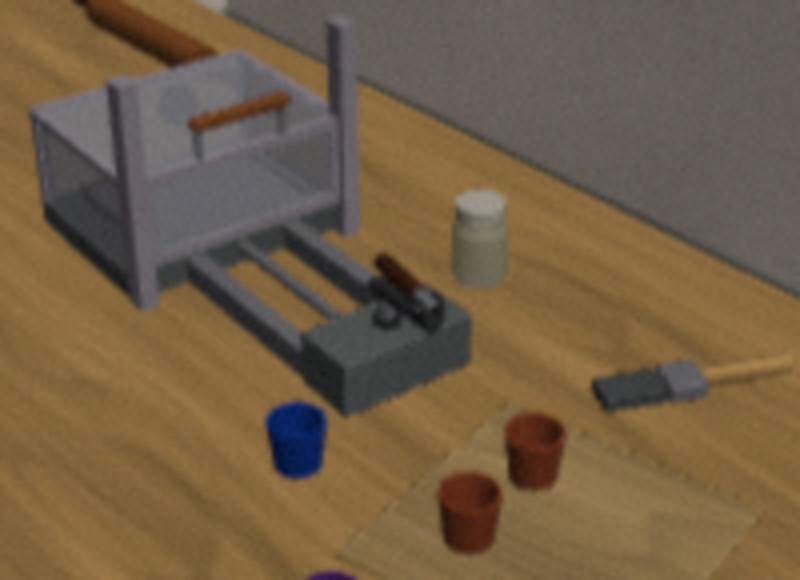

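```bash
cat > fit.py <<'E'
from h import *
from scipy.optimize import least_squares
T=np.load('last_top.npy',allow_pickle=True).item(); S=np.load('last_side.npy',allow_pickle=True).item()
t=lambda x,y:(55+x/3.6,115+y/3.6); s=lambda x,y:(150+x/4,115+y/4)
def pts(p):
    g=p[4]; b=.175+p[3]
    L=[((.075,g+.0375,.06),T,t(627,186)),((.075,g-.0375,.06),T,t(716,188)),((-.075,g-.0375,.06),T,t(707,371)),((-.075,g+.0375,.06),T,t(617,363)),
    ((.135,.21,.14),T,t(63,54)),((-.135,.21,.14),T,t(20,400)),((.057,-.009,b),T,t(316,157)),((-.057,-.009,b),T,t(301,308)),
    ((-.075,g+.0375,.06),S,s(302,338)),((-.075,g-.0375,.06),S,s(346,375)),((.075,g-.0375,.06),S,s(468,320)),
    ((-.135,.21,.14),S,s(32,108)),((.135,.21,.14),S,s(238,52)),((-.057,-.009,b),S,s(193,125)),((.057,-.009,b),S,s(288,99))]
    return L
def res(p):
    c,sn=np.cos(p[2]),np.sin(p[2]); o=[]
    for P,I,uv in pts(p):
        W=[p[0]+c*P[0]-sn*P[1],p[1]+sn*P[0]+c*P[1],P[2]]; o+=list(proj(I,W)[0]-uv)
    return np.array(o)
r=least_squares(res,[.45,.25,0,0,-.262],loss='soft_l1'); print(r.x.round(4)); print(res(r.x).reshape(-1,2).round(1).tolist())
np.save('cab.npy',r.x)
x,y,a=r.x[:3]; c,sn=np.cos(a),np.sin(a)
W=lambda P:(np.array([x+c*P[0]-sn*P[1],y+sn*P[0]+c*P[1]])).round(4)
print('axis',W((0,-.262)),'bar',W((0,-.009)),'hinge',W((0,-.327)),'traymid out',W((0,-.123)))
for u,v in((465,291),(479,341)): print('cup top',ray(T,u/1.5,v/1.5,.055))
for u,v in((535,425),(470,488)): print('cup side',ray(S,*s(u,v),.055))
# handle far end (tip) & hinge reads
for n,(u,v) in dict(tip=(648,266),hinge=(742,272)).items():
    for z in(.113,.135): print(n,z,ray(T,*t(u,v),z).round(4))
for n,(u,v) in dict(tip=(384,262),hinge=(430,300)).items():
    for z in(.113,.135): print('side',n,z,ray(S,*s(u,v),z).round(4))
for n,(u,v) in dict(jar=(568,35)).items(): print(n,ray(T,*t(u,v),.09))
E
python3 fit.py
```

```text
[ 0.5829  0.2608 -0.0754  0.008  -0.2627]
[[0.5, -1.2], [1.3, -0.2], [0.3, 0.0], [-0.5, 0.6], [-0.1, -1.0], [-0.2, 0.4], [0.5, -0.3], [0.3, 0.9], [-0.9, -1.8], [-0.5, -1.8], [1.3, -1.6], [-1.2, 0.2], [0.8, -0.6], [-0.9, 0.2], [-0.6, -0.6]]
axis [ 5.631e-01 -5.000e-04] bar [0.5822 0.2518] hinge [ 0.5582 -0.0653] traymid out [0.5736 0.1381]
cup top [ 0.55413573 -0.20344748  0.055     ]
cup top [ 0.45699194 -0.2278843   0.055     ]
cup side [ 0.55993904 -0.20196516  0.055     ]
cup side [ 0.45979357 -0.22690498  0.055     ]
tip 0.113 [0.5643 0.0114 0.113 ]
tip 0.135 [0.5615 0.0099 0.135 ]
hinge 0.113 [ 0.5588 -0.0611  0.113 ]
hinge 0.135 [ 0.5561 -0.0612  0.135 ]
side tip 0.113 [0.5761 0.0172 0.113 ]
side tip 0.135 [ 0.5525 -0.0106  0.135 ]
side hinge 0.113 [ 0.5643 -0.0606  0.113 ]
side hinge 0.135 [ 0.5412 -0.0862  0.135 ]
jar [0.75523501 0.07679451 0.09      ]
```

```bash
cat >> h.py <<'E'
cab=np.load('cab.npy'); A=cab[2]
def W(x,y,z=0): c,s=np.cos(A),np.sin(A); return np.array([cab[0]+c*x-s*y,cab[1]+s*x+c*y,z])
def inv(p): c,s=np.cos(A),np.sin(A); d=np.array(p)[:2]-cab[:2]; return np.array([c*d[0]+s*d[1],-s*d[0]+c*d[1]])
def go(P,yaw=None,yref=None):
    s=st(); Rm=R.from_quat(s['tool_rot']).as_matrix(); d=Rm.T@(np.array(P)-s['tcp_pos'])*100
    cur=np.arctan2(Rm[1,0],Rm[0,0]); tr=0 if yaw is None else -((yaw-cur+np.pi/2)%np.pi-np.pi/2)
    print('shift',d.round(2).tolist(),'turn',round(tr,3),'| tcp',np.round(s['tcp_pos'],4),'cab',inv(s['tcp_pos']).round(4),'yaw-A',round(cur-A,3),'q6',round(s['q'][5],2),'t',round(s['t'],1),'F',np.round(s['force'],1),'gap',round(s['finger_gap'],3))
E
python3 -c "
from h import *
go(W(0,-.009,.33),A); go(W(0,-.009,.164),A)"
```

```text
shift [41.49, -9.94, -14.46] turn -0.374 | tcp [0.2713 0.5623 0.2304] cab [-0.3333  0.2772] yaw-A -0.374 q6 -0.18 t 0.1 F [ 0.8 -0.6 -0.3] gap 1.001
shift [41.49, 6.66, -14.43] turn -0.374 | tcp [0.2713 0.5623 0.2304] cab [-0.3333  0.2772] yaw-A -0.374 q6 -0.18 t 0.1 F [ 0.8 -0.6 -0.3] gap 1.001
```

```bash
python3 -m jog '[[[0,-10,0],0],[[0,-10,0],0],[[0,-10,0],0],[[41.5,-10,-14.5],-0.374],[[41.5,-10,-14.5],-0.374],[[41.5,-10,-14.5],-0.374],[[41.5,-10,-14.5],-0.374],[[41.5,-10,-14.5],-0.374],[[41.5,-10,-14.5],-0.374],[[41.5,-10,-14.5],-0.374],[[41.5,-10,-14.5],-0.374],[[41.5,-10,-14.5],-0.374],[[41.5,-10,-14.5],-0.374],[[41.5,-10,-14.5],-0.374],[[41.5,-10,-14.5],-0.374],[[41.5,-10,-14.5],-0.374],[[41.5,-10,-14.5],-0.374],[[41.5,-10,-14.5],-0.374]]' 6 40
python3 -c "
from h import *
go(W(0,-.009,.164),A);snap('top','top2.png')"
```

```text
t: 1.6
tcp_pos: [0.5812, 0.2528, 0.3311]
tool_rot: [-0.707, 0.027, -0.026, 0.707]
force: [-0.2, 0.7, -0.0]
finger_gap: 0.707
shift [0.13, 16.71, -0.1] turn 0.001 | tcp [0.5812 0.2528 0.3311] cab [-0.0011 -0.0081] yaw-A 0.001 q6 -1.26 t 1.6 F [-0.2  0.7 -0. ] gap 0.707
```

View pics/top2.png

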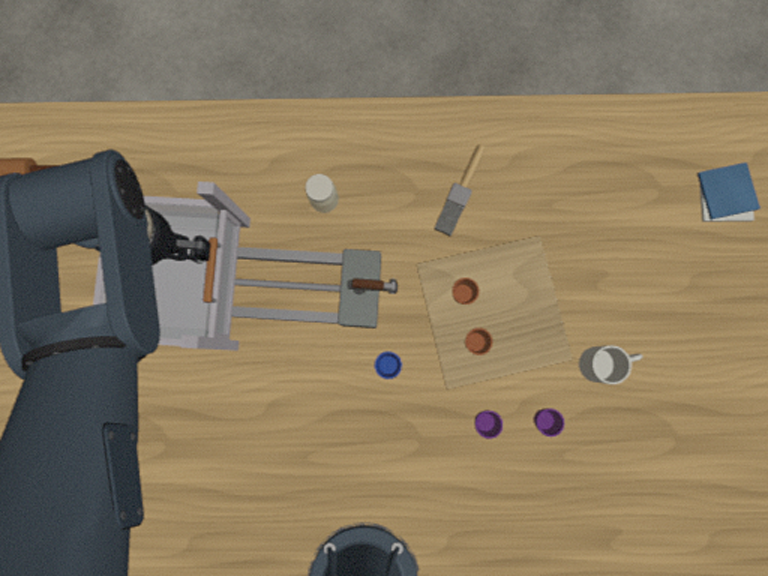

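Top view: the arm is over the cabinet and the fingers are near the bar at about (205,245). The rest of the scene is unchanged. Next I descend and grip.

```bash
python3 -m jog '[[[0.1,4,-0.1],0],[[0.1,8,-0.1],0],[[0.1,12,-0.1],0],[[0.1,15,-0.1],0],[[0.1,16.6,-0.1],0],[[0.1,16.6,-0.1],0],[[0.1,16.6,-0.1],0]]' 6 40
python3 -m jog '[[[0,0,0],0],[[0,0,0],0],[[0,0,0],0],[[0,0,0],0],[[0,0,0],0],[[0,0,0],0]]' 0.5 40; python3 -c "
from h import *
go(W(0,-.009,.254))"
```

```text
t: 2.23
tcp_pos: [0.5823, 0.2518, 0.1649]
tool_rot: [0.707, -0.027, 0.026, -0.706]
force: [1.1, 1.2, 0.4]
finger_gap: 0.706
t: 2.73
tcp_pos: [0.5846, 0.2547, 0.1675]
tool_rot: [-0.704, 0.025, -0.029, 0.709]
force: [0.5, 9.8, 0.8]
finger_gap: 0.152
shift [-0.18, -8.66, -0.24] turn 0 | tcp [0.5846 0.2547 0.1675] cab [ 0.0022 -0.0059] yaw-A -0.001 q6 -1.26 t 2.7 F [0.5 9.8 0.8] gap 0.152
```

```bash
python3 -m jog '[[[0.1,0,0.3],0],[[0.1,-1,0.3],0],[[0.1,-2.5,0.3],0],[[0.1,-4,0.3],0],[[0.1,-5.5,0.3],0],[[0.1,-7,0.3],0],[[0.1,-8.3,0.3],0],[[0.1,-8.9,0.3],0],[[0.1,-8.9,0.3],0],[[0.1,-8.9,0.3],0],[[0.1,-8.9,0.3],0]]' 0.5 40;  python3 -c "
from h import *
go(W(0,-.009,.254));snap('side','side2.png')"
```

```text
t: 3.65
tcp_pos: [0.5845, 0.2547, 0.2554]
tool_rot: [-0.706, 0.026, -0.027, 0.707]
force: [-1.0, 5.3, -0.5]
finger_gap: 0.151
shift [-0.21, 0.14, -0.31] turn 0 | tcp [0.5845 0.2547 0.2554] cab [ 0.0021 -0.0059] yaw-A -0.0 q6 -1.26 t 3.6 F [-1.   5.3 -0.5] gap 0.151
```

View pics/side2.png

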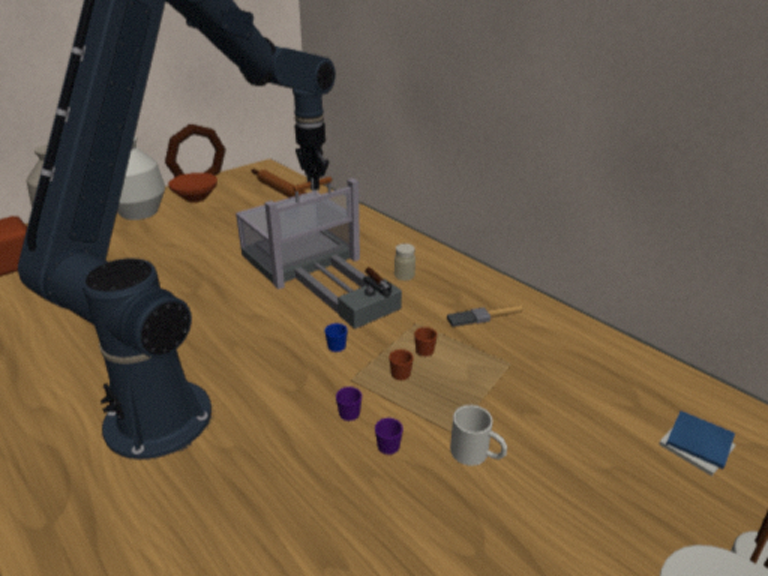

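The sash is up: the bar is at about (315,183), the tray is visible through the front, and both cups are in place. Next I release and go to the handle.

```bash
python3 - <<'E'
import numpy as np
c=np.load('cab.npy'); c[1]+=.002; c[0]+=.001; np.save('cab.npy',c)
E
python3 -m jog '[[[0,0,0],0],[[0,0,0],0],[[0,0,0],0],[[0,-4,0],0],[[0,-7,0],0],[[0,-7,0],0]]' 5 30;  python3 -c "
from h import *
go(W(0,-.277,.2),A+1.57)"
```

```text
t: 4.2
tcp_pos: [0.5883, 0.2538, 0.3318]
tool_rot: [-0.706, 0.022, -0.032, 0.708]
force: [1.0, 0.6, 1.2]
finger_gap: 0.59
shift [-0.66, 13.09, -26.88] turn 1.571 | tcp [0.5883 0.2538 0.3318] cab [ 0.0051 -0.0086] yaw-A -0.001 q6 -1.26 t 4.2 F [1.  0.6 1.2] gap 0.59
```

```bash
python3 -m jog '[[[-0.2,0,-4],0.12],[[-0.2,0,-8],0.24],[[-0.2,0,-12],0.36],[[-0.2,0,-16],0.48],[[-0.2,0,-20],0.6],[[-0.2,0,-24],0.72],[[-0.2,0,-27],0.84],[[-0.2,3,-27],0.96],[[-0.2,6,-27],1.08],[[-0.2,9,-27],1.2],[[-0.2,11,-27],1.32],[[-0.2,12.5,-27],1.44],[[-0.2,12.5,-27],1.57],[[-0.2,12.5,-27],1.57],[[-0.2,12.5,-27],1.57]]' 4.5 30;  python3 -c "
from h import *
go(W(0,-.277,.1),A+1.57); snap('side','x.png'); snap('top','x2.png')
S=np.load('last_side.npy',allow_pickle=True).item()['frame'][110:235,180:330]
T=np.load('last_top.npy',allow_pickle=True).item()['frame'][115:240,170:320]
f=lambda a:cv2.cvtColor(cv2.resize(a,None,fx=2.6,fy=2.6,interpolation=cv2.INTER_CUBIC),cv2.COLOR_RGB2BGR)
cv2.imwrite('pics/c3.png',np.hstack([f(S),f(T)]))"
```

```text
t: 5.45
tcp_pos: [0.5623, -0.016, 0.1994]
tool_rot: [0.482, -0.518, 0.518, -0.481]
force: [-0.4, -0.2, 0.0]
finger_gap: 0.528
shift [-0.26, 9.94, 0.05] turn 0.004 | tcp [ 0.5623 -0.016   0.1994] cab [-0.0005 -0.2796] yaw-A -1.568 q6 -0.15 t 5.5 F [-0.4 -0.2  0. ] gap 0.528
```

View pics/c3.png

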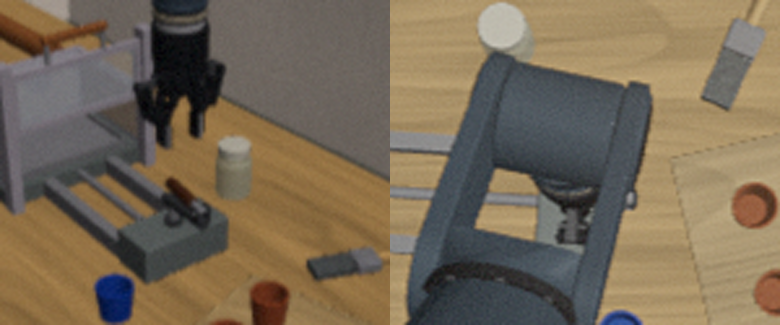

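Fingers are above the handle with the jaws across it; the handle is slightly lifted at about (180,192). Next I descend and grip.

```bash
python3 -m jog '[[[-0.2,3,0],0],[[-0.2,6,0],0],[[-0.2,8,0],0],[[-0.2,9.7,0],0],[[-0.2,9.7,0],0],[[-0.2,9.7,0],0]]' 4.5 30; python3 -m jog '[[[0,0,0],0],[[0,0,0],0],[[0,0,0],0],[[0,0,0],0],[[0,0,0],0],[[0,0,0],0]]' 0.5 30; python3 -c "
from h import *
go(W(0,-.277,.1),A+1.57)"
```

```text
t: 6.05
tcp_pos: [0.5623, -0.0135, 0.1023]
tool_rot: [-0.481, 0.518, -0.518, 0.481]
force: [0.2, -0.2, 0.3]
finger_gap: 0.529
t: 6.55
tcp_pos: [0.5633, -0.0136, 0.1034]
tool_rot: [0.48, -0.517, 0.519, -0.482]
force: [0.7, 0.2, 3.6]
finger_gap: 0.2
shift [-0.01, 0.34, -0.04] turn 0.001 | tcp [ 0.5633 -0.0136  0.1034] cab [ 0.0004 -0.2771] yaw-A -1.57 q6 -0.15 t 6.5 F [0.7 0.2 3.6] gap 0.2
```

```bash
python3 -m jog '[[[0.1,-0.5,0],0],[[0.32,-1.08,0],0],[[0.55,-1.5,0],0],[[0.81,-1.97,0],0],[[1.12,-2.4,0],0],[[1.47,-2.75,0],0],[[1.85,-3.1,0],0],[[2.26,-3.38,0],0],[[2.7,-3.6,0],0],[[3.17,-3.84,0],0],[[3.7,-4,0],0],[[4.15,-4.11,0],0],[[4.6,-4.17,0],0],[[5.02,-4.19,0],0],[[5.2,-4.19,0],0],[[5.2,-4.19,0],0],[[5.2,-4.19,0],0]]' 0.5 30; python3 -c "
from h import *
go(W(0,-.327,.145),A+1.57);s=snap('side','x.png')
print(proj(s,[W(0,-.327,.113),W(0,-.327,.188)]))
S=s['frame'][110:235,180:330]
f=lambda a:cv2.cvtColor(cv2.resize(a,None,fx=4,fy=4,interpolation=cv2.INTER_CUBIC),cv2.COLOR_RGB2BGR)
cv2.imwrite('pics/c4.png',f(S))"
```

```text
t: 7.97
tcp_pos: [0.5593, -0.0635, 0.1449]
tool_rot: [-0.479, 0.519, -0.519, 0.482]
force: [4.0, 7.0, 0.8]
finger_gap: 0.192
shift [-0.02, -0.01, -0.0] turn -0.001 | tcp [ 0.5593 -0.0635  0.1449] cab [ 0.     -0.3272] yaw-A -1.573 q6 -0.24 t 8.0 F [4.  7.  0.8] gap 0.192
[[256.94104638 190.80432424]
 [257.11767247 172.73657753]]
```

View pics/c4.png

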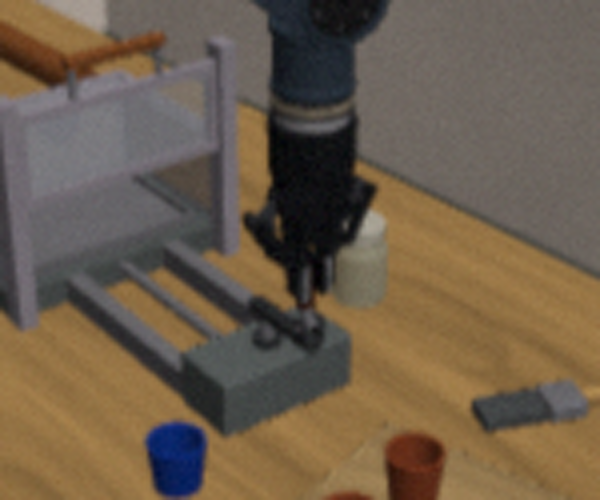

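The handle stands upright between the fingers at about (305,300), directly over its hinge, and the sash is still up. Next I crank.

```bash
python3 -m jog '[[[-0.12,0,0.8],0],[[-0.32,0,1.68],0],[[-0.97,0,3.25],0],[[-2,0,4.6],0],[[-3.35,0,5.63],0],[[-4.92,0,6.28],0],[[-6.6,0,6.5],0],[[-8.28,0,6.28],0],[[-9.85,0,5.63],0],[[-11.2,0,4.6],0],[[-12.23,0,3.25],0],[[-12.88,0,1.68],0],[[-13.1,0,0],0],[[-13.1,0,0],0],[[-13.1,0,0],0]]' 0.5 45; python3 -c "
from h import *
go(W(0,-.197,.145),A+1.57)"
```

```text
t: 9.27
tcp_pos: [0.5724, 0.0623, 0.1484]
tool_rot: [0.479, -0.515, 0.522, -0.482]
force: [2.6, -2.6, 15.6]
finger_gap: 0.062
shift [-0.38, 0.34, -0.37] turn 0.0 | tcp [0.5724 0.0623 0.1484] cab [ 0.0036 -0.2008] yaw-A -1.572 q6 -0.01 t 9.3 F [ 2.6 -2.6 15.6] gap 0.062
```

```bash
python3 -c "
from h import *
s=snap('side','x.png')
S=s['frame'][110:235,180:330]
f=lambda a:cv2.cvtColor(cv2.resize(a,None,fx=4,fy=4,interpolation=cv2.INTER_CUBIC),cv2.COLOR_RGB2BGR)
cv2.imwrite('pics/c5.png',f(S))"
```

```text
(no output)
```

View pics/c5.png

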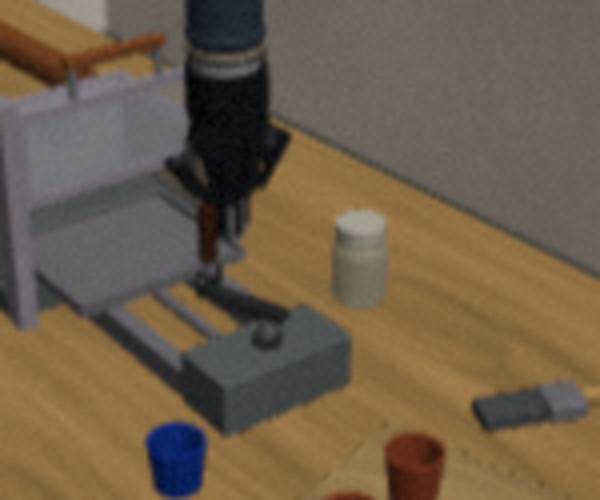

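```bash
python3 -c "
from h import *
s=np.load('last_side.npy',allow_pickle=True).item()
for (u,v,z) in ((207,262,.13),(209,272,.113),(207,203,.188)):
  p=ray(s,180+u/4,110+v/4,z); q=inv(p); print(p,q, np.degrees(np.arctan2(q[0],-(q[1]+.262)))%360, np.hypot(q[0],q[1]+.262))
for a in (180,190,200,210,220):
  r=np.radians(a); P=[W(.065*np.sin(r),-.262-.065*np.cos(r),z) for z in(.113,.188)]; print(a,((proj(s,P)-[180,110])*4).round())
"
```

```text
[0.54110522 0.05844276 0.13      ] [-0.02724774 -0.20698412] 206.34785901289874 0.061393702332909195
[0.54859885 0.06551047 0.113     ] [-0.02030764 -0.19937217] 197.965753832872 0.0658380246310772
[0.54766453 0.06420883 0.188     ] [-0.02114128 -0.20074047] 199.04007267445292 0.06480496420832937
180 [[225. 265.]
 [224. 195.]]
190 [[216. 269.]
 [214. 199.]]
200 [[208. 273.]
 [206. 203.]]
210 [[202. 279.]
 [200. 209.]]
220 [[198. 285.]
 [195. 214.]]
```

The handle slipped out of the pads. The crank stands at about 199° and the handle is still upright, at (208,203) to (209,272). I'll regrip with more force.

```bash
python3 -m jog '[[[0,-3,0],0],[[0,-6,0],0],[[0,-7,0],0],[[0,-7,0],0],[[0,-7,0],0]]' 5 45; python3 -c "
from h import *
go(W(-.0212,-.2005,.143),A+1.57)"
```

```text
t: 9.73
tcp_pos: [0.5672, 0.0652, 0.2142]
tool_rot: [-0.481, 0.519, -0.518, 0.481]
force: [-0.1, -0.2, -0.7]
finger_gap: 0.586
shift [0.22, 7.12, -1.94] turn 0.001 | tcp [0.5672 0.0652 0.2142] cab [-0.0017 -0.1983] yaw-A -1.57 q6 -0.01 t 9.7 F [-0.1 -0.2 -0.7] gap 0.586
```

```bash
python3 -m jog '[[[0.2,0,-1.9],0],[[0.2,0,-1.9],0],[[0.2,3,-1.9],0],[[0.2,5,-1.9],0],[[0.2,7,-1.9],0],[[0.2,7,-1.9],0]]' 5 30; python3 -m jog '[[[0,0,0],0],[[0,0,0],0],[[0,0,0],0],[[0,0,0],0],[[0,0,0],0],[[0,0,0],0]]' 0.5 90; python3 -c "
from h import *
go(W(-.0212,-.2005,.143),A+1.57); p=inv(st()['tcp_pos']);print(np.degrees(np.arctan2(p[0],-(p[1]+.262)))%360,np.hypot(p[0],p[1]+.262))
r=np.arctan2(p[0],-(p[1]+.262))%(2*np.pi)
for a in np.radians(np.arange(210,451,10)): print(round(np.degrees(a)),(-100*(-.262-.065*np.cos(a)-p[1])).round(2),(100*(.065*np.sin(a)-p[0])).round(2))
"
```

```text
t: 10.23
tcp_pos: [0.5451, 0.065, 0.1391]
tool_rot: [-0.484, 0.521, -0.515, 0.478]
force: [-0.3, -0.3, 0.4]
finger_gap: 0.59
t: 10.73
tcp_pos: [0.5462, 0.0655, 0.1443]
tool_rot: [-0.482, 0.52, -0.517, 0.48]
force: [-5.0, 1.0, -1.9]
finger_gap: 0.185
shift [0.09, 0.13, 0.15] turn 0.001 | tcp [0.5462 0.0655 0.1443] cab [-0.0227 -0.1996] yaw-A -1.57 q6 -0.01 t 10.7 F [-5.   1.  -1.9] gap 0.185
199.98618070327868 0.06641222170234952
210 0.61 -0.98
220 1.26 -1.91
230 2.06 -2.71
240 2.99 -3.36
250 4.02 -3.84
260 5.11 -4.13
270 6.24 -4.23
280 7.37 -4.13
290 8.46 -3.84
300 9.49 -3.36
310 10.42 -2.71
320 11.22 -1.91
330 11.87 -0.98
340 12.35 0.05
350 12.64 1.14
360 12.74 2.27
370 12.64 3.4
380 12.35 4.49
390 11.87 5.52
400 11.22 6.45
410 10.42 7.25
420 9.49 7.9
430 8.46 8.38
440 7.37 8.67
450 6.24 8.77
```

```bash
python3 -m jog '[[[0.3,0,-0.5],0],[[0.61,0,-0.98],0],[[1.26,0,-1.91],0],[[2.06,0,-2.71],0],[[2.99,0,-3.36],0],[[4.02,0,-3.84],0],[[5.11,0,-4.13],0],[[6.24,0,-4.23],0],[[7.37,0,-4.13],0],[[8.46,0,-3.84],0],[[8.46,0,-3.84],0],[[8.46,0,-3.84],0]]' 0.5 90; python3 -c "
from h import *
go(W(0,-.327,.143),A+1.57); p=inv(st()['tcp_pos']);print(np.degrees(np.arctan2(p[0],-(p[1]+.262)))%360,np.hypot(p[0],p[1]+.262))
"
```

```text
t: 11.73
tcp_pos: [0.5034, -0.0173, 0.1443]
tool_rot: [-0.482, 0.518, -0.518, 0.48]
force: [-4.6, -1.7, -3.6]
finger_gap: 0.191
shift [4.17, 0.13, 5.91] turn 0.001 | tcp [ 0.5034 -0.0173  0.1443] cab [-0.0591 -0.2853] yaw-A -1.57 q6 -0.18 t 11.7 F [-4.6 -1.7 -3.6] gap 0.191
291.5538594336458 0.06353909387710574
```

```bash
python3 -m jog '[[[0.5,0,0.22],0],[[1.03,0,0.48],0],[[1.96,0,1.13],0],[[2.76,0,1.93],0],[[3.41,0,2.86],0],[[3.89,0,3.89],0],[[4.18,0,4.98],0],[[4.28,0,6.11],0],[[4.18,0,7.24],0],[[3.89,0,8.33],0],[[3.41,0,9.36],0],[[2.76,0,10.29],0],[[1.96,0,11.09],0],[[1.03,0,11.74],0],[[0,0,12.22],0],[[-1.09,0,12.51],0],[[-2.22,0,12.61],0],[[-2.4,0,12.61],0],[[-2.4,0,12.61],0]]' 0.5 90; python3 -c "
from h import *
go(W(.065,-.262,.143),A+1.57); p=inv(st()['tcp_pos']);print(np.degrees(np.arctan2(p[0],-(p[1]+.262)))%360,np.hypot(p[0],p[1]+.262))
s=snap('side','side5.png')"
```

```text
t: 13.32
tcp_pos: [0.6298, -0.0017, 0.1442]
tool_rot: [-0.483, 0.519, -0.517, 0.48]
force: [-6.4, -0.8, 0.6]
finger_gap: 0.186
shift [0.17, 0.13, -0.08] turn 0.004 | tcp [ 0.6298 -0.0017  0.1442] cab [ 0.0658 -0.2603] yaw-A -1.568 q6 -0.1 t 13.3 F [-6.4 -0.8  0.6] gap 0.186
91.49590890032992 0.06579222972489841
```

View pics/side5.png

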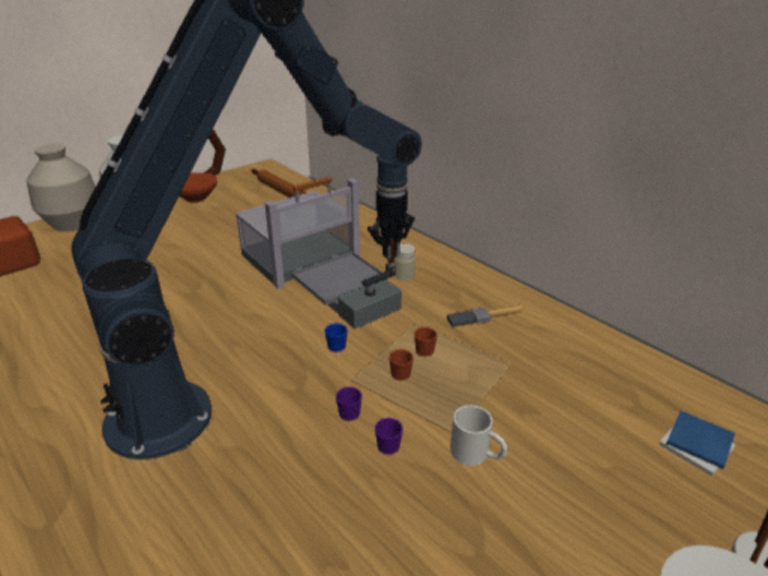

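Tray is fully out at about (350,275), handle upright at (392,262), sash raised. Candidates for the cups: terracotta at (425,341) and (401,364), on the board; blue at (336,337) and purple at (348,403) and (388,436), off the board. The two terracotta ones on the ware board fit the description, confirmed in the enlarged crop c2 (535,450 and 470,512). Next I release the handle and fetch the first one.

```bash
python3 -m jog '[[[0,0,0],0],[[0,0,0],0],[[0,0,0],0],[[0,-4,0],0],[[0,-8,0],0],[[0,-8,0],0],[[0,-8,0],0]]' 5 30; python3 -c "
from h import *
go([.557,-.203,.12],A+1.57);go([.458,-.227,.12],A+1.57); s=snap('side','x.png'); snap('top','x2.png')
S=np.load('last_side.npy',allow_pickle=True).item()['frame'][170:270,200:340]
T=np.load('last_top.npy',allow_pickle=True).item()['frame'][150:250,220:360]
f=lambda a:cv2.cvtColor(cv2.resize(a,None,fx=2.8,fy=2.8,interpolation=cv2.INTER_CUBIC),cv2.COLOR_RGB2BGR)
cv2.imwrite('pics/c6.png',np.hstack([f(S),f(T)]))"
```

```text
t: 13.95
tcp_pos: [0.6354, -0.0027, 0.2284]
tool_rot: [0.479, -0.515, 0.521, -0.483]
force: [-0.2, 0.6, -0.3]
finger_gap: 0.587
shift [20.55, 10.79, -6.43] turn 0.001 | tcp [ 0.6354 -0.0027  0.2284] cab [ 0.0713 -0.2608] yaw-A -1.57 q6 -0.11 t 13.9 F [-0.2  0.6 -0.3] gap 0.587
shift [23.69, 10.69, -16.12] turn 0.001 | tcp [ 0.6354 -0.0027  0.2284] cab [ 0.0713 -0.2608] yaw-A -1.57 q6 -0.11 t 13.9 F [-0.2  0.6 -0.3] gap 0.587
```

View pics/c6.png

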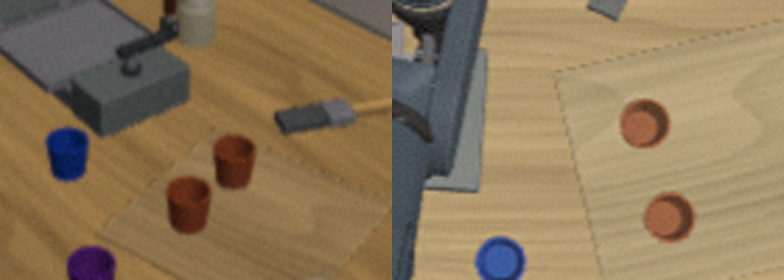

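Both cups are unchanged at (644,124) and (669,217) in the crop, with only the look-alikes around them. Next: the first cup.

```bash
python3 -m jog '[[[4,0,-1.2],0],[[8,0,-2.4],0],[[12,0,-3.6],0],[[16,0,-4.9],0],[[20,0,-6.2],0],[[20.5,3,-6.4],0],[[20.5,6,-6.4],0],[[20.5,10,-6.4],0],[[20.5,10.8,-6.4],0],[[20.5,10.8,-6.4],0],[[20.5,10.8,-6.4],0]]' 8.2 30; python3 -c "
from h import *
go([.557,-.203,.02],A+1.57)"
```

```text
t: 14.97
tcp_pos: [0.5528, -0.2016, 0.1159]
tool_rot: [-0.481, 0.519, -0.518, 0.481]
force: [-0.1, 0.2, 0.3]
finger_gap: 0.962
shift [0.12, 9.59, 0.44] turn 0.002 | tcp [ 0.5528 -0.2016  0.1159] cab [ 0.004  -0.4654] yaw-A -1.57 q6 -0.46 t 15.0 F [-0.1  0.2  0.3] gap 0.962
```

```bash
python3 -m jog '[[[0.1,0,0.3],0],[[0.1,3,0.3],0],[[0.1,6,0.3],0],[[0.1,8,0.3],0],[[0.1,9.5,0.3],0],[[0.1,9.5,0.3],0]]' 8.2 30; python3 -m jog '[[[0,0,0],0],[[0,0,0],0],[[0,0,0],0],[[0,0,0],0],[[0,0,0],0],[[0,0,0],0],[[0,0,0],0]]' 3 35;python3 -m jog '[[[0,-2,0],0],[[0,-5,0],0],[[0,-9,0],0],[[0,-13,0],0],[[0,-17,0],0],[[0,-20,0],0],[[0,-20,0],0],[[0,-20,0],0]]' 3 35; python3 -c "
from h import *
go(W(.047,-.118,.22),A+1.57)"
```

```text
t: 15.47
tcp_pos: [0.5558, -0.2027, 0.0204]
tool_rot: [-0.481, 0.519, -0.518, 0.481]
force: [-0.2, -0.5, -0.1]
finger_gap: 0.961
t: 16.05
tcp_pos: [0.5573, -0.2039, 0.0238]
tool_rot: [0.48, -0.517, 0.52, -0.481]
force: [-0.8, 0.9, 6.9]
finger_gap: 0.616
t: 16.72
tcp_pos: [0.5569, -0.2036, 0.2245]
tool_rot: [0.48, -0.516, 0.521, -0.482]
force: [-0.9, 0.1, -1.8]
finger_gap: 0.616
shift [-34.91, 0.36, 3.9] turn 0.001 | tcp [ 0.5569 -0.2036  0.2245] cab [ 0.0082 -0.4671] yaw-A -1.57 q6 -0.46 t 16.7 F [-0.9  0.1 -1.8] gap 0.616
```

```bash
python3 -m jog '[[[-2,-2.5,0],0],[[-5,-2.5,0],0],[[-9,-2.5,0],0],[[-13,-2.5,0],0],[[-17,-2.5,0],0],[[-21,-2.5,0],0],[[-25,-2.5,0],0],[[-29,-2.5,1.5],0],[[-32,-2.5,2.5],0],[[-34,-2.5,3.5],0],[[-34.9,-2.5,3.9],0],[[-34.9,-2.5,3.9],0],[[-34.9,0,3.9],0],[[-34.9,4,3.9],0],[[-34.9,8,3.9],0],[[-34.9,11,3.9],0],[[-34.9,13,3.9],0],[[-34.9,13,3.9],0],[[-34.9,13,3.9],0]]' 3 35; python3 -c "
from h import *
go(W(.047,-.118,.0587),A+1.57)"
```

```text
t: 18.3
tcp_pos: [0.6191, 0.1404, 0.0897]
tool_rot: [-0.482, 0.52, -0.518, 0.479]
force: [0.1, 0.2, -1.2]
finger_gap: 0.618
shift [-0.15, 3.1, 0.28] turn -0.0 | tcp [0.6191 0.1404 0.0897] cab [ 0.0443 -0.1194] yaw-A -1.572 q6 0.12 t 18.3 F [ 0.1  0.2 -1.2] gap 0.618
```

```bash
python3 -m jog '[[[0,1,0.3],0],[[0,2,0.3],0],[[0,2.6,0.3],0],[[0,2.9,0.3],0],[[0,3.1,0.3],0],[[0,3.1,0.3],0],[[0,3.1,0.3],0]]' 3 35; python3 -m jog '[[[0,0,0],0],[[0,0,0],0],[[0,0,0],0],[[0,0,0],0]]' 7.2 35;python3 -m jog '[[[0,-1,0],0],[[0,-3,0],0],[[0,-6,0],0],[[0,-10,0],0],[[0,-14,0],0],[[0,-18,0],0],[[0,-18,0],0],[[0,-18,0],0]]'; python3 -c "
from h import *
go([.458,-.227,.24],A+1.57);go([.458,-.227,.02],A+1.57)"
```

```text
t: 18.88
tcp_pos: [0.6238, 0.1419, 0.0604]
tool_rot: [0.481, -0.518, 0.518, -0.481]
force: [-0.2, -0.4, -1.8]
finger_gap: 0.614
t: 19.22
tcp_pos: [0.624, 0.1419, 0.0607]
tool_rot: [0.481, -0.518, 0.519, -0.481]
force: [0.9, -0.6, 0.7]
finger_gap: 0.845
t: 19.88
tcp_pos: [0.6256, 0.142, 0.2447]
tool_rot: [0.479, -0.516, 0.52, -0.483]
force: [-0.0, -0.3, 0.0]
finger_gap: 0.844
shift [38.05, 0.31, -13.96] turn 0.001 | tcp [0.6256 0.142  0.2447] cab [ 0.0508 -0.1173] yaw-A -1.57 q6 0.12 t 19.9 F [-0.  -0.3  0. ] gap 0.844
shift [38.07, 22.31, -14.15] turn 0.001 | tcp [0.6256 0.142  0.2447] cab [ 0.0508 -0.1173] yaw-A -1.57 q6 0.12 t 19.9 F [-0.  -0.3  0. ] gap 0.844
```

```bash
cat > blob.py <<'E'
from h import *
s=eyes.snapshot('top'); h=cv2.cvtColor(s['frame'],cv2.COLOR_RGB2HSV)
m=((h[...,0]<10)|(h[...,0]>172))&(h[...,1]>110)&(h[...,2]>50)
n,l,q,c=cv2.connectedComponentsWithStats(m.astype(np.uint8))
for i in range(1,n):
    if q[i][4]>60: print(q[i],c[i].round(1),ray(s,*c[i],.055)[:2].round(4),inv(ray(s,*c[i],.09)).round(4))
E
python3 blob.py
```

```text
[182 162  18  17 102] [189.8 169.2] [0.6318 0.1486] [ 0.0506 -0.1173]
```

```bash
sed -i 's/<10)/<13)/; s/>110/>95/' blob.py; python3 - <<'E'
exec(open('blob.py').read())
a=s['frame'][140:260,150:360]
cv2.imwrite('pics/c7.png',cv2.cvtColor(cv2.resize(a,None,fx=3.6,fy=3.6,interpolation=cv2.INTER_CUBIC),cv2.COLOR_RGB2BGR))
E
```

```text
[ 20 110  25   9 122] [ 31.2 113. ] [0.8093 0.6297] [0.187  0.3606]
[181 162  19  18 268] [190.4 170.6] [0.6277 0.1467] [ 0.0467 -0.1194]
[310 219  18  18 236] [318.7 227.2] [ 0.4573 -0.2259] [-0.0907 -0.4919]
```

View pics/c7.png

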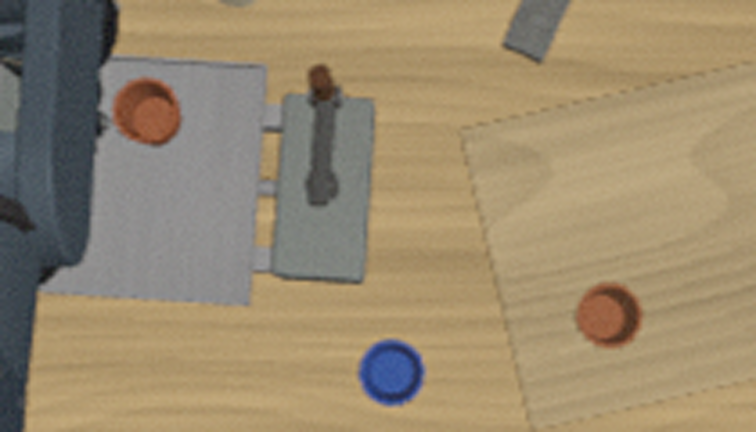

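The first cup stands upright on the tray at (147,110). The second is still on the board at (608,315) and the crank handle is upright.

```bash
python3 -m jog '[[[4,0,-5],0],[[8,0,-8],0],[[12,0,-11],0],[[16,0,-14],0],[[20,0,-14],0],[[24,0,-14],0],[[28,0,-14],0],[[32,0,-14],0],[[36,0,-14],0],[[38,0,-14],0],[[38,4,-14],0],[[38,8,-14],0],[[38,12,-14],0],[[38,12,-14],0],[[38,12,-14],0]]' 8.2 35; python3 -c "
from h import *
go([.458,-.2265,.02],A+1.57)"
```

```text
t: 21.23
tcp_pos: [0.453, -0.2247, 0.117]
tool_rot: [-0.481, 0.522, -0.515, 0.48]
force: [0.1, -1.0, 0.3]
finger_gap: 0.96
shift [0.2, 9.7, 0.59] turn 0.001 | tcp [ 0.453  -0.2247  0.117 ] cab [-0.0937 -0.496 ] yaw-A -1.571 q6 -0.61 t 21.2 F [ 0.1 -1.   0.3] gap 0.96
```

```bash
python3 -m jog '[[[0.1,0,0.4],0],[[0.1,3,0.4],0],[[0.1,6,0.4],0],[[0.1,8,0.4],0],[[0.1,9.5,0.4],0],[[0.1,9.5,0.4],0]]' 8.2 30; python3 -m jog '[[[0,0,0],0],[[0,0,0],0],[[0,0,0],0],[[0,0,0],0],[[0,0,0],0],[[0,0,0],0],[[0,0,0],0]]' 3 35;python3 -m jog '[[[0,-2,0],0],[[0,-5,0],0],[[0,-9,0],0],[[0,-13,0],0],[[0,-17,0],0],[[0,-21,0],0],[[0,-23,0],0],[[0,-23,0],0],[[0,-23,0],0]]' 3 35; python3 -c "
from h import *
go(W(-.047,-.118,.25),A+1.57)"
```

```text
t: 21.73
tcp_pos: [0.4607, -0.2282, 0.0258]
tool_rot: [0.481, -0.518, 0.519, -0.481]
force: [0.4, -0.5, 1.0]
finger_gap: 0.96
t: 22.32
tcp_pos: [0.461, -0.2289, 0.0278]
tool_rot: [0.481, -0.517, 0.52, -0.481]
force: [-0.6, 0.8, 6.3]
finger_gap: 0.601
t: 23.07
tcp_pos: [0.46, -0.2281, 0.2576]
tool_rot: [0.481, -0.517, 0.52, -0.481]
force: [-0.6, 1.0, -1.9]
finger_gap: 0.599
shift [-38.08, 0.66, 3.98] turn 0.001 | tcp [ 0.46   -0.2281  0.2576] cab [-0.0866 -0.4988] yaw-A -1.57 q6 -0.6 t 23.1 F [-0.6  1.  -1.9] gap 0.599
```

```bash
python3 -m jog '[[[-2,0,0],0],[[-5,0,0.4],0],[[-9,0,0.8],0],[[-13,0,1.2],0],[[-17,0,1.6],0],[[-21,0,2],0],[[-25,0,2.4],0],[[-29,0,2.8],0],[[-33,0,3.2],0],[[-36,0,3.6],0],[[-38,0,4],0],[[-38,0,4],0],[[-38,4,4],0],[[-38,8,4],0],[[-38,12,4],0],[[-38,14,4],0],[[-38,16,4],0],[[-38,16.5,4],0],[[-38,16.5,4],0]]' 3 35; python3 -c "
from h import *
go(W(-.047,-.118,.0625),A+1.57)"
```

```text
t: 24.65
tcp_pos: [0.5255, 0.1471, 0.0877]
tool_rot: [-0.483, 0.52, -0.517, 0.479]
force: [-0.3, 0.0, -0.6]
finger_gap: 0.597
shift [-0.17, 2.52, 0.27] turn 0.001 | tcp [0.5255 0.1471 0.0877] cab [-0.0495 -0.1197] yaw-A -1.571 q6 0.14 t 24.6 F [-0.3  0.  -0.6] gap 0.597
```

```bash
python3 -m jog '[[[0,0.8,0.1],0],[[0,1.6,0.1],0],[[0,2.1,0.1],0],[[0,2.4,0.1],0],[[0,2.5,0.1],0],[[0,2.5,0.1],0],[[0,2.5,0.1],0]]' 3 35; python3 -m jog '[[[0,0,0],0],[[0,0,0],0],[[0,0,0],0],[[0,0,0],0]]' 7 35;python3 -m jog '[[[0,-1,0],0],[[0,-3,0],0],[[0,-6,0],0],[[0,-10,0],0],[[0,-14,0],0],[[0,-18,0],0],[[4,-18,0],0],[[8,-18,0],0],[[8,-18,0],0],[[8,-18,0],0]]' 5; python3 -c "
from h import *
go(W(.065,-.262,.24),A+1.57);go(W(.065,-.262,.143),A+1.57)"; python3 - <<'E'
import sys; sys.path.insert(0,'.')
import os; os.chdir('.')
exec(open('blob.py').read())
s2=eyes.snapshot('side')
f=lambda a:cv2.cvtColor(cv2.resize(a,None,fx=2.8,fy=2.8,interpolation=cv2.INTER_CUBIC),cv2.COLOR_RGB2BGR)
cv2.imwrite('pics/c8.png',np.hstack([f(s2['frame'][120:230,170:300]),f(s['frame'][130:240,140:270])]))
E
```

```text
t: 25.23
tcp_pos: [0.5291, 0.148, 0.0655]
tool_rot: [0.481, -0.518, 0.519, -0.481]
force: [-0.1, -0.4, -2.3]
finger_gap: 0.597
t: 25.57
tcp_pos: [0.5292, 0.148, 0.0656]
tool_rot: [0.481, -0.518, 0.519, -0.481]
force: [-0.6, -0.4, 0.1]
finger_gap: 0.819
t: 26.4
tcp_pos: [0.5225, 0.0664, 0.246]
tool_rot: [0.48, -0.519, 0.519, -0.48]
force: [-0.2, -0.4, -1.8]
finger_gap: 0.591
shift [6.12, 0.6, 11.16] turn -0.003 | tcp [0.5225 0.0664 0.246 ] cab [-0.0464 -0.2004] yaw-A -1.574 q6 -0.01 t 26.4 F [-0.2 -0.4 -1.8] gap 0.591
shift [6.12, 10.3, 11.16] turn -0.003 | tcp [0.5225 0.0664 0.246 ] cab [-0.0464 -0.2004] yaw-A -1.574 q6 -0.01 t 26.4 F [-0.2 -0.4 -1.8] gap 0.591
[ 19 110  26   8 124] [ 31. 113.] [0.8094 0.6305] [0.187  0.3614]
```

View pics/c8.png

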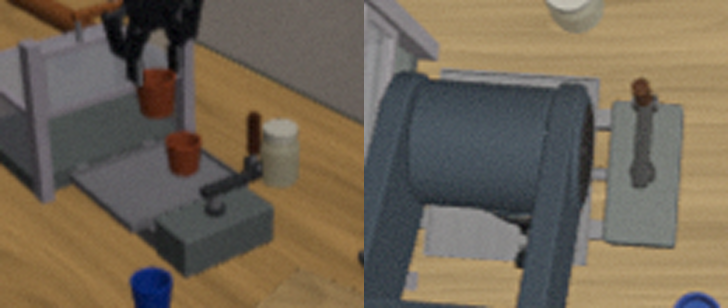

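My retreat call set the opening to 5 cm, so the fingers regripped the second cup, now held at (157,92). The first stands at (183,152). I'll put the held one back gently, feeling for contact.

```bash
python3 -m jog '[[[-4,0,0],0],[[-8,0,0],0],[[-8,0,0],0],[[-8,4,0],0],[[-8,8,0],0],[[-8,12,0],0],[[-8,15,0],0],[[-8,16,0],0],[[-8,16,0],0],[[-8,16,0],0]]' 3 35; python3 -c "
from h import *
go(W(-.047,-.118,.0625),A+1.57); s=snap('side','x.png'); f=lambda a:cv2.cvtColor(cv2.resize(a,None,fx=5,fy=5,interpolation=cv2.INTER_CUBIC),cv2.COLOR_RGB2BGR)
cv2.imwrite('pics/c9.png',f(s['frame'][130:220,170:290]))"
```

```text
t: 27.33
tcp_pos: [0.5288, 0.1491, 0.0851]
tool_rot: [-0.481, 0.518, -0.518, 0.481]
force: [-0.5, 0.4, -1.8]
finger_gap: 0.58
shift [0.05, 2.26, -0.07] turn 0.003 | tcp [0.5288 0.1491 0.0851] cab [-0.0463 -0.1175] yaw-A -1.569 q6 0.14 t 27.3 F [-0.5  0.4 -1.8] gap 0.58
```

View pics/c9.png

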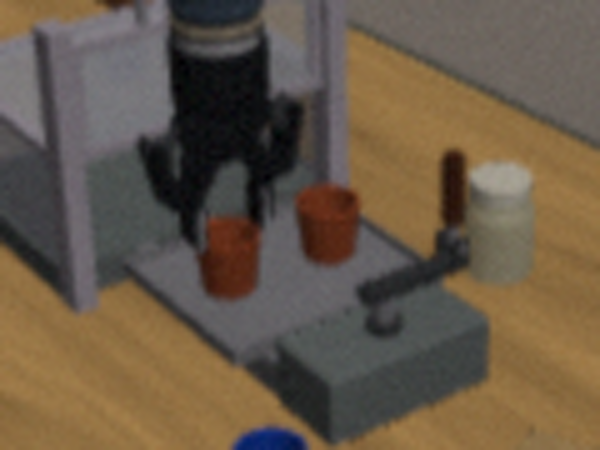

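```bash
python3 -c "
from h import *
s=np.load('last_side.npy',allow_pickle=True).item(); c=W(-.046,-.1175)
d=(-cam(s)[1].T@cam(s)[2]-c)[:2]; d/=np.hypot(*d)
for z in (.04,.05,.055,.06,.065): print(z,((proj(s,[[*(c[:2]+.023*d),z],[*(c[:2]),z+.05]])-[170,130])*5).round(1).tolist())
"; python3 -m jog '[[[0,0.4,0],0],[[0,0.8,0],0],[[0,0.8,0],0]]' 3 35
```

```text
0.04 [[230.3, 301.6], [226.4, 232.5]]
0.05 [[229.7, 290.9], [225.7, 221.5]]
0.055 [[229.4, 285.5], [225.4, 216.0]]
0.06 [[229.1, 280.1], [225.1, 210.5]]
0.065 [[228.8, 274.7], [224.8, 204.9]]
t: 27.63
tcp_pos: [0.5298, 0.1489, 0.0834]
tool_rot: [0.48, -0.517, 0.519, -0.482]
force: [-8.2, 0.3, 39.9]
finger_gap: 0.579
```

```bash
python3 -m jog '[[[0,-0.5,0],0],[[0,-0.5,0],0],[[0,-0.5,0],0]]' 3 35;python3 -m jog '[[[0,0,0],0],[[0,0,0],0],[[0,0,0],0],[[0,0,0],0],[[0,0,0],0],[[0,0,0],0]]' 7.2 35;python3 -m jog '[[[0,-1,0],0],[[0,-3,0],0],[[0,-6,0],0],[[0,-10,0],0],[[0,-14,0],0],[[0,-16,0],0],[[4,-16,0],0],[[8,-16,0],0],[[10,-16,7],0],[[14,-16,11],0],[[14,-16,11],0],[[14,-16,11],0]]' 7.2; python3 -c "
from h import *
go(W(.065,-.262,.143),A+1.57); s=snap('side','x.png'); snap('top','y.png'); f=lambda a:cv2.cvtColor(cv2.resize(a,None,fx=3,fy=3,interpolation=cv2.INTER_CUBIC),cv2.COLOR_RGB2BGR)
t=np.load('last_top.npy',allow_pickle=True).item()
cv2.imwrite('pics/c10.png',np.hstack([f(s['frame'][130:230,170:290]),f(t['frame'][140:240,150:270])]))"; python3 blob.py
```

```text
t: 27.88
tcp_pos: [0.5302, 0.1483, 0.0837]
tool_rot: [0.48, -0.518, 0.519, -0.482]
force: [-0.9, 0.4, 13.1]
finger_gap: 0.581
t: 28.38
tcp_pos: [0.5287, 0.1479, 0.0818]
tool_rot: [-0.481, 0.519, -0.518, 0.481]
force: [-0.0, -0.3, 0.8]
finger_gap: 0.843
t: 29.38
tcp_pos: [0.6344, -0.0056, 0.2433]
tool_rot: [0.478, -0.516, 0.522, -0.481]
force: [0.9, -0.4, 0.4]
finger_gap: 0.845
shift [-0.21, 10.02, -0.65] turn -0.003 | tcp [ 0.6344 -0.0056  0.2433] cab [ 0.0706 -0.2638] yaw-A -1.575 q6 -0.1 t 29.4 F [ 0.9 -0.4  0.4] gap 0.845
[ 19 110  26  10 130] [ 30.6 113.1] [0.809  0.6317] [0.1866 0.3625]
```

View pics/c10.png

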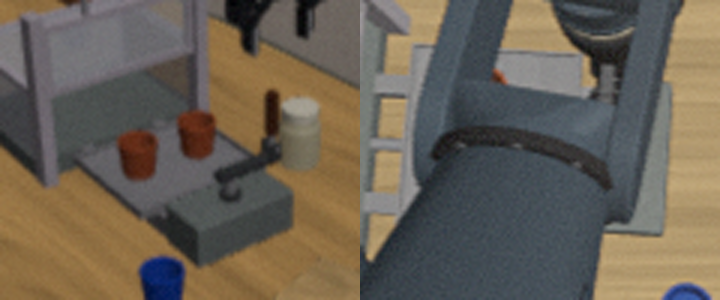

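Both cups are upright and released on the tray at (138,155) and (197,133), handle upright at (272,113), sash up. That is 15 pictures, so I keep the last one for the end. Next I grip the handle.

```bash
python3 -m jog '[[[-0.2,0,-0.2],0],[[-0.2,0,-0.2],0],[[-0.2,3,-0.2],0],[[-0.2,6,-0.2],0],[[-0.2,9,-0.2],0],[[-0.2,10,-0.2],0],[[-0.2,10,-0.2],0]]' 5 30; python3 -m jog '[[[0,0,0],0],[[0,0,0],0],[[0,0,0],0],[[0,0,0],0],[[0,0,0],0],[[0,0,0],0]]' 0.5 90; python3 -c "
from h import *
go(W(.065,-.262,.143),A+1.57); p=inv(st()['tcp_pos'])
a0=np.degrees(np.arctan2(p[0],-(p[1]+.262)))
print(a0,np.hypot(p[0],p[1]+.262))
for a in np.radians(np.arange(90,-361,-10)): print(round(np.degrees(a)),(-100*(-.262-.065*np.cos(a)-p[1])).round(2),(100*(.065*np.sin(a)-p[0])).round(2),end='; ')
"
```

```text
t: 30.12
tcp_pos: [0.6233, 0.0036, 0.1396]
tool_rot: [-0.483, 0.52, -0.516, 0.48]
force: [0.0, 0.3, -0.1]
finger_gap: 0.583
t: 30.62
tcp_pos: [0.629, 0.0021, 0.1448]
tool_rot: [0.479, -0.517, 0.52, -0.483]
force: [2.6, 1.7, 6.8]
finger_gap: 0.184
shift [0.54, 0.18, 0.04] turn 0.001 | tcp [0.629  0.0021 0.1448] cab [ 0.0646 -0.2566] yaw-A -1.571 q6 -0.1 t 30.6 F [2.6 1.7 6.8] gap 0.184
94.79692593089672 0.06484721740784657
90 0.54 0.04; 80 1.67 -0.06; 70 2.77 -0.35; 60 3.79 -0.83; 50 4.72 -1.48; 40 5.52 -2.28; 30 6.17 -3.21; 20 6.65 -4.24; 10 6.94 -5.33; 0 7.04 -6.46; -10 6.94 -7.59; -20 6.65 -8.69; -30 6.17 -9.71; -40 5.52 -10.64; -50 4.72 -11.44; -60 3.79 -12.09; -70 2.77 -12.57; -80 1.67 -12.86; -90 0.54 -12.96; -100 -0.59 -12.86; -110 -1.68 -12.57; -120 -2.71 -12.09; -130 -3.64 -11.44; -140 -4.44 -10.64; -150 -5.09 -9.71; -160 -5.57 -8.69; -170 -5.86 -7.59; -180 -5.96 -6.46; -190 -5.86 -5.33; -200 -5.57 -4.24; -210 -5.09 -3.21; -220 -4.44 -2.28; -230 -3.64 -1.48; -240 -2.71 -0.83; -250 -1.68 -0.35; -260 -0.59 -0.06; -270 0.54 0.04; -280 1.67 -0.06; -290 2.77 -0.35; -300 3.79 -0.83; -310 4.72 -1.48; -320 5.52 -2.28; -330 6.17 -3.21; -340 6.65 -4.24; -350 6.94 -5.33; -360 7.04 -6.46;
```

```bash
python3 -m jog '[[[0,0,0.4],0],[[0.57,0,0.38],0],[[1.13,0,0.3],0],[[2.22,0,0],0],[[3.25,0,-0.47],0],[[4.18,0,-1.12],0],[[4.98,0,-1.92],0],[[5.63,0,-2.85],0],[[6.11,0,-3.88],0],[[6.4,0,-4.97],0],[[6.5,0,-6.1],0],[[6.4,0,-7.23],0],[[6.11,0,-8.32],0],[[5.63,0,-9.35],0],[[4.98,0,-10.28],0],[[4.6,0,-10.7],0],[[4.18,0,-11.08],0],[[4.18,0,-11.08],0]]' 0.5 90; python3 -c "
from h import *
go(W(.065,-.262,.143),A+1.57); p=inv(st()['tcp_pos'])
a0=np.degrees(np.arctan2(p[0],-(p[1]+.262)))
print(a0,np.hypot(p[0],p[1]+.262))"
```

```text
t: 32.12
tcp_pos: [0.5137, -0.0327, 0.1447]
tool_rot: [0.481, -0.516, 0.52, -0.481]
force: [-1.6, -4.4, 11.2]
finger_gap: 0.187
shift [-3.77, 0.2, 11.28] turn 0.003 | tcp [ 0.5137 -0.0327  0.1447] cab [-0.0477 -0.3   ] yaw-A -1.569 q6 -0.2 t 32.1 F [-1.6 -4.4 11.2] gap 0.187
-51.50506523392361 0.061002683502176136
```

```bash
python3 -m jog '[[[-0.45,0,-0.34],0],[[-0.93,0,-0.65],0],[[-1.96,0,-1.13],0],[[-3.05,0,-1.42],0],[[-4.18,0,-1.52],0],[[-5.31,0,-1.42],0],[[-6.4,0,-1.13],0],[[-7.43,0,-0.65],0],[[-8.36,0,0],0],[[-9.16,0,0.8],0],[[-9.81,0,1.73],0],[[-10.29,0,2.76],0],[[-10.58,0,3.85],0],[[-10.68,0,4.98],0],[[-10.58,0,6.11],0],[[-10.29,0,7.2],0],[[-10.1,0,7.7],0],[[-9.81,0,8.23],0],[[-9.81,0,8.23],0]]' 0.5 90; python3 -c "
from h import *
go(W(.065,-.262,.143),A+1.57); p=inv(st()['tcp_pos'])
a0=np.degrees(np.arctan2(p[0],-(p[1]+.262)))
print(a0,np.hypot(p[0],p[1]+.262))"
```

```text
t: 33.7
tcp_pos: [0.6023, 0.0605, 0.1447]
tool_rot: [-0.481, 0.519, -0.518, 0.481]
force: [-1.9, 1.2, 12.3]
finger_gap: 0.193
shift [6.17, 0.17, 3.14] turn 0.001 | tcp [0.6023 0.0605 0.1447] cab [ 0.0336 -0.2003] yaw-A -1.571 q6 -0.01 t 33.7 F [-1.9  1.2 12.3] gap 0.193
151.38639448891507 0.07022917061238165
```

```bash
python3 -m jog '[[[0.3,0,0.48],0],[[0.65,0,0.93],0],[[1.45,0,1.73],0],[[2.38,0,2.38],0],[[3.41,0,2.86],0],[[4.5,0,3.15],0],[[5.63,0,3.25],0],[[6.76,0,3.15],0],[[7.85,0,2.86],0],[[8.88,0,2.38],0],[[9.81,0,1.73],0],[[10.61,0,0.93],0],[[11.26,0,0],0],[[11.74,0,-1.03],0],[[12.03,0,-2.12],0],[[12.1,0,-2.68],0],[[12.13,0,-3.2],0],[[12.13,0,-3.45],0],[[12.13,0,-3.45],0],[[12.13,0,-3.45],0]]' 0.5 90; python3 -c "
from h import *
go(W(0,-.327,.143),A+1.57); p=inv(st()['tcp_pos'])
a0=np.degrees(np.arctan2(p[0],-(p[1]+.262)))
print(a0,np.hypot(p[0],p[1]+.262))"
```

```text
t: 35.37
tcp_pos: [0.5611, -0.0577, 0.1448]
tool_rot: [0.479, -0.517, 0.52, -0.482]
force: [2.9, 3.3, 9.1]
finger_gap: 0.186
shift [0.57, 0.17, -0.15] turn 0.0 | tcp [ 0.5611 -0.0577  0.1448] cab [ 0.0015 -0.3213] yaw-A -1.571 q6 -0.23 t 35.4 F [2.9 3.3 9.1] gap 0.186
1.4325766947424066 0.059298236071751415
```

```bash
python3 -m jog '[[[0,0,0],0],[[0,0,0],0],[[-0.45,0.02,0],0],[[-0.89,0.08,0],0],[[-1.3,0.18,0],0],[[-1.74,0.31,0],0],[[-2.15,0.48,0],0],[[-2.55,0.68,0],0],[[-2.93,0.92,0],0],[[-3.28,1.19,0],0],[[-3.6,1.5,0],0],[[-3.91,1.82,0],0],[[-4.18,2.17,0],0],[[-4.42,2.55,0],0],[[-4.62,2.94,0],0],[[-4.79,3.36,0],0],[[-4.95,3.8,0],0],[[-4.99,4.04,0],0],[[-4.99,4.04,0],0]]' 0.5 30; python3 -c "
from h import *
go(W(0,-.327,.143),A+1.57)"
```

```text
t: 36.95
tcp_pos: [0.5643, -0.0098, 0.1032]
tool_rot: [0.481, -0.516, 0.52, -0.482]
force: [2.6, -3.6, 2.9]
finger_gap: 0.184
shift [5.39, -3.97, -0.09] turn 0.003 | tcp [ 0.5643 -0.0098  0.1032] cab [ 0.001  -0.2733] yaw-A -1.569 q6 -0.14 t 37.0 F [ 2.6 -3.6  2.9] gap 0.184
```

```bash
python3 -m jog '[[[0,0,0],0],[[0,0,0],0],[[0,0,0],0],[[0,-3,0],0],[[0,-5,0],0],[[-0.8,-5,0],0],[[-0.8,-5,0],0]]' 4 30;python3 -m jog '[[[0,0,0],0],[[0,0,0],0],[[0,0,0],0],[[0,0,0],0],[[0,0,0],0],[[0,0,0],0]]' 0 30; python3 -c "
from h import *
go(W(0,-.267,.121),A+1.57)"
```

```text
t: 37.53
tcp_pos: [0.563, 0.0009, 0.1526]
tool_rot: [0.481, -0.518, 0.518, -0.481]
force: [0.2, 0.7, -0.1]
finger_gap: 0.47
t: 38.03
tcp_pos: [0.5624, -0.0002, 0.1514]
tool_rot: [-0.481, 0.519, -0.518, 0.481]
force: [-0.1, -0.1, 1.4]
finger_gap: -0.001
shift [0.32, 3.04, 0.16] turn 0.001 | tcp [ 5.624e-01 -2.000e-04  1.514e-01] cab [-0.0016 -0.2638] yaw-A -1.57 q6 -0.12 t 38.0 F [-0.1 -0.1  1.4] gap -0.001
```

```bash
python3 -m jog '[[[0,1,0.15],0],[[0,2,0.15],0],[[0,2.4,0.15],0],[[0,2.8,0.15],0],[[0,2.9,0.15],0],[[0,2.9,0.15],0],[[0,2.9,0.15],0]]' 0 30;python3 -m jog '[[[0,0.1,0],0],[[0,0.2,0],0],[[0,0.2,0],0]]' 0 30
```

```text
t: 38.62
tcp_pos: [0.5642, -0.0005, 0.1225]
tool_rot: [-0.481, 0.518, -0.518, 0.481]
force: [0.9, 0.1, 0.3]
finger_gap: 0.003
t: 38.87
tcp_pos: [0.5649, -0.0005, 0.1214]
tool_rot: [0.481, -0.518, 0.519, -0.481]
force: [-0.1, -0.1, 3.6]
finger_gap: -0.002
```

```bash
python3 -m jog '[[[0,0.15,0],0],[[0,0.3,0],0],[[0,0.3,0],0],[[0,0.3,0],0]]' 0 30; python3 -m jog '[[[0,-4,0],0],[[0,-8,0],0],[[0,-12,0],0],[[0,-16,0],0],[[0,-20,0],0],[[0,-22,0],0],[[0,-22,0],0],[[0,-22,0],0]]' 0 30; python3 -c "
from h import *
go(W(0,-.007,.33),A);go(W(0,-.007,.278),A)"
```

```text
t: 39.2
tcp_pos: [0.5663, -0.0005, 0.12]
tool_rot: [0.48, -0.517, 0.52, -0.482]
force: [-0.0, 1.6, 11.9]
finger_gap: 0.001
t: 39.87
tcp_pos: [0.5647, -0.0003, 0.3389]
tool_rot: [0.48, -0.518, 0.519, -0.481]
force: [0.3, 0.0, -0.7]
finger_gap: 0.001
shift [-25.68, 0.88, -0.06] turn -1.57 | tcp [ 5.647e-01 -3.000e-04  3.389e-01] cab [ 0.0007 -0.2638] yaw-A -1.57 q6 -0.12 t 39.9 F [ 0.3  0.  -0.7] gap 0.001
shift [-25.68, 6.08, -0.08] turn -1.57 | tcp [ 5.647e-01 -3.000e-04  3.389e-01] cab [ 0.0007 -0.2638] yaw-A -1.57 q6 -0.12 t 39.9 F [ 0.3  0.  -0.7] gap 0.001
```

```bash
python3 -m jog '[[[-4,0,0],0],[[-8,0,0],0],[[-12,0,0],0],[[-16,0,0],0],[[-20,0,0],0],[[-24,0,0],0],[[-25.6,0,0],0],[[-25.6,0,0],0],[[-25.6,0,0],0],[[-25.6,0,0],0]]' 0 30; python3 -c "
from h import *
go(W(0,-.008,.278),A+1.57)"
```

```text
t: 40.7
tcp_pos: [0.583, 0.2537, 0.3361]
tool_rot: [-0.482, 0.519, -0.518, 0.479]
force: [0.2, -0.6, 0.1]
finger_gap: 0.002
shift [-0.12, 5.81, 0.04] turn 0.0 | tcp [0.583  0.2537 0.3361] cab [-0.0002 -0.0091] yaw-A -1.571 q6 0.31 t 40.7 F [ 0.2 -0.6  0.1] gap 0.002
```

```bash
python3 -m jog '[[[0,3,0],0],[[0,5,0],0],[[0,6,0],0],[[0,7,0],0],[[0,8,0],0],[[0,9,0],0],[[0,9,0],0]]' 0 30; python3 -c "
from h import *
go(W(0,-.008,.181),A+1.57)"
```

```text
t: 41.28
tcp_pos: [0.5838, 0.2544, 0.2464]
tool_rot: [0.481, -0.519, 0.519, -0.481]
force: [0.1, -0.4, 0.6]
finger_gap: -0.001
shift [-0.04, 6.54, -0.05] turn 0.0 | tcp [0.5838 0.2544 0.2464] cab [ 0.0005 -0.0084] yaw-A -1.571 q6 0.31 t 41.3 F [ 0.1 -0.4  0.6] gap -0.001
```

```bash
python3 -m jog '[[[0,1,0],0],[[0,2,0],0],[[0,3,0],0],[[0,4,0],0],[[0,5,0],0],[[0,5.8,0],0],[[0,6.2,0],0],[[0,6.5,0],0],[[0,6.5,0],0]]' 0 30; python3 -m jog '[[[0,0.1,0],0],[[0,0.2,0],0],[[0,0.3,0],0],[[0,0.3,0],0]]' 0 30
```

```text
t: 42.03
tcp_pos: [0.5833, 0.2552, 0.1821]
tool_rot: [-0.481, 0.519, -0.518, 0.481]
force: [2.7, -0.2, 2.6]
finger_gap: 0.001
t: 42.37
tcp_pos: [0.5833, 0.2553, 0.182]
tool_rot: [-0.481, 0.518, -0.518, 0.481]
force: [-2.5, -1.9, 12.1]
finger_gap: -0.003
```

```bash
python3 -m jog '[[[0,-3,0],0],[[0,-7,0],0],[[0,-11,0],0],[[0,-15,0],0],[[0,-19,0],0],[[-4,-19,0],0],[[-8,-19,-4],0],[[-12,-19,-8],0],[[-16,-19,-12],0],[[-20,-19,-16],0],[[-23,-19,-20],0],[[-26,-19,-24],0],[[-26,-19,-24],0],[[-26,-19,-24],0],[[-26,-19,-24],0]]' 0 30; python3 - <<'E'
from h import *
s=eyes.snapshot('side');t=eyes.snapshot('top')
f=lambda a:cv2.cvtColor(cv2.resize(a,None,fx=3.2,fy=3.2,interpolation=cv2.INTER_CUBIC),cv2.COLOR_RGB2BGR)
cv2.imwrite('pics/c11.png',np.hstack([f(s['frame'][105:225,150:275]),f(t['frame'][120:240,55:180])])); 
cv2.imwrite('pics/fin.png',np.vstack([cv2.imread('pics/c11.png'),np.hstack([f(t['frame'][160:220,205:330]),f(s['frame'][165:225,220:345])])]))
print(st()['tcp_pos'],st()['force'])
P=lambda q:(proj(t,q)-[55,120])*3.2
for y in(.097,): print('cups expected top px',P([W(.047,y+.004,.09),W(-.047,y+.004,.09)]).round())
E
```

```text
t: 43.62
tcp_pos: [0.3566, 0.536, 0.3686]
tool_rot: [-0.485, 0.518, -0.515, 0.481]
force: [0.8, -0.5, -0.2]
finger_gap: -0.001
[0.36135686 0.53275051 0.36865037] [ 0.52850317 -0.0365931  -0.43324157]
cups expected top px [[189. 146.]
 [178. 250.]]
```

View pics/fin.png

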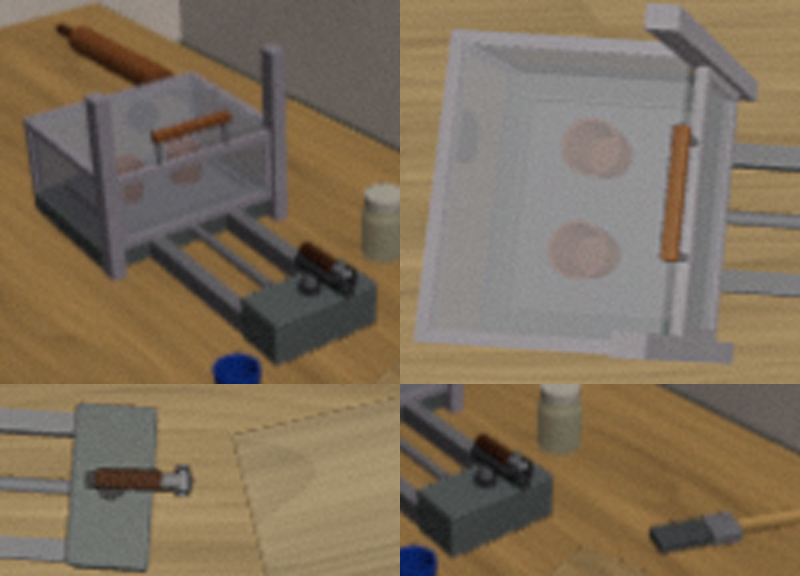

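Through the clear roof, both cups stand on the tray at (597,148) and (585,250), within about 7 px of where I predicted. The tray is home, the handle lies flat at (130,480), the sash is down, and the jar and brush have not moved.

```bash
python3 -m jog '[[[0,0,0],0],[[0,0,0],0],[[0,0,0],0],[[0,0,0],0]]'; python3 -c "
from station import workorder; print(workorder.sign_off())"
```

```text
t: 44.05
tcp_pos: [0.3648, 0.5314, 0.3697]
tool_rot: [0.481, -0.519, 0.519, -0.48]
force: [0.2, -0.5, -0.4]
finger_gap: -0.003
the job is handed in; nothing more can be done
None
```

I finished the whole sequence and handed the job in at about 44 s of robot time; the system gives no verdict. I raised the sash, swung the handle out and wound the tray fully out. Then I stood both terracotta cups on the tray, wound it home, folded the handle flat and closed the sash. There were only two cups on the board, and I left the blue and purple look-alikes alone.

**Last checks:**
- **Cups and tray:** the final picture shows both cups upright on the tray, which is home. They are within about 7 px of where I predicted them in the 3.2x enlarged crop.
- **Handle and sash:** both were pressed down until they met their stops, at about 12 N each.
- **Other items:** the jar and brush look unmoved in that picture. I did not recheck the mug, but the arm never went near it.

**What went wrong on the way:**
- The handle slipped out of the fingers once while winding out, and I regripped it harder. It stayed upright.
- A wrong opening value made the fingers pick the second cup up again after I had released it. I put it back down, which briefly pressed it onto the tray with about 40 N at the wrist.

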